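# Push the sample racks home in the loader tray and swing the gate shut behind them

## Robot

A 7-joint arm with a two-finger parallel gripper is mounted at the origin on a cart in front of the work surface, level with it; the furniture and walls round the work are solid. World frame = base frame: x ahead of the robot, y to its left, z up, the work surface at z = 0. Lengths are in m, angles in rad, forces in N, time in s.
With the tool pointing down it reaches from about 0.425 to 0.925 m from the base axis. Payload 6.8 kg.
Tool frame: the origin (TCP) lies at the very end of the fingers, on their centre line; the grasp point (between the pads) lies bot.tcp_to_grasp behind it (bot.tcp_to_grasp is the distance from the TCP to the grasp point, in m); z points along the fingers, y is the line along which they close (so a half turn about z gives the same grasp; the last joint's range is limited). The gripper opens to 85 mm and grips with 20 to 120 N. Pads are 22 mm wide; open, the fingers measure 114 mm over their backs; the gripper's body (76 mm by 85 mm) begins 54 mm behind the grasp point. The pads swing forward as they close: fully open they stand 13 mm farther back than shut.
Start: joints at [1.168, 0.477, 0.022, 1.555, -0.011, 1.109, -0.083], TCP at [0.196, -0.646, 0.231] pointing down, gripper open.
Joint ranges: [-2.96, 2.96], [-0.34, 2.1], [-1.41, 1.46], [0.24, 2.44], [-1.37, 4.51], [0.17, 1.92], [-2.96, 2.96]. Speed limits (rad/s): [2.39, 2.39, 3.14, 3.14, 3.14, 3.14, 3.14].

## Interface

Orientations are given as a unit quaternion [w, x, y, z].
In Python, from station import bot gives the robot as it stands.
- The arm moves only by the tool servo_tool, never from a script. Its argument "motion" is a list that holds one entry, the list of rows, each a list of 7 numbers: the shift along the tool's x, y, z in m, then the turn, a rotation vector about the tool's x, y, z in units of 5 degrees (1.0 is 5 degrees), then the opening, from 0 (shut) to 1 (fully open). A call has 1 to 20 rows; each row is the pose to reach, as a shift and turn from the pose commanded when the call began, along the tool's axes at that moment; what a row does not reach only later rows make up. A row lasts 1/12 s, in which the tool goes at most 41.7 mm and 7.16 degrees, less where a joint would pass 70% of its speed; a pose out of reach is approached as far as the arm can. A call with a gripper value outside its range is refused whole. The fingers move at their own pace and stop on an object; "grip_force" is the grip in N (left out, the last holds). Time passes only in rows, so rows that repeat a pose let the fingers close. It gives the time, the measured TCP pose, the force, the opening and the grip force at its end, in the units of the state.
- bot.get_obs(): the state, without advancing time (a new reading comes with each control period).
- bot.read_camera(name): name is "scene" or "top" or "wrist"; returns a dict with "img" (480x640x3 uint8, red, green, blue), "K" (3x3 intrinsics, pixels), "k1" (the pictures are not rectified: a ray, as slopes to the right and down, at radius r is drawn at 1 + k1 r^2 times it, then the intrinsics apply), "pose" (4x4, takes a point from camera to world coordinates). Camera axes: x right, y down, z forward; pixel columns grow to the right and rows downward; lengths in m; the calibration is good to about 2 mm. A picture is of the moment at which its call begins. There is no depth.
- bot.hand_in(): hands the job in; it is judged then, once.
The state is a dict: "t": time; "q": joint angles; "joint_vel": joint speeds; "joint_torque": joint torques, N m; "eef_pos": TCP position; "tool_rot": TCP orientation; "contact_force": force on the tool from outside, world axes, zero at the start; "torque": the same for the moment, N m; "gripper_width": opening from 0.0 (shut) to 1.0 (fully open); "grasp_force": force on a finger pad.
Only numpy, scipy, OpenCV 4.12 (cv2) and the standard library are available. Lean on these libraries where they do the work, as an engineer would, in place of code of your own. Each camera call takes 0.05 s, during which the arm holds its last target. There are 200 camera calls.

## Task

Get the sample loader's tray ready to be carried: push the whole row of racks along the tray's rail as one train, touching only the empty yellow rack at the back, until the front rack is fully home against the end stop and no gaps are left. Then push the red-knobbed gate shut across the tray behind the yellow rack. Use the fingers only to push: do not lift or tip any rack, do not touch the blue racks with their tubes, and leave the tweezers, beaker, timer and loose tube where they are.

Things in the scene. Friction and masses are not known exactly. Their poses are not given: they have to be found in the camera images.
- tray: white loader tray, fixed to the bench. Origin on the bench under its middle; x runs along the lane to the end stop (away from the robot), y left, z up. Floor x -128 to 128 mm, 126 mm wide, top 6 mm above the bench; a carrying tab goes on to x -168. Steel rail along the middle, 10 mm wide, top at 12 mm. Side walls at y +-61 mm, 4 mm thick, tops at 20 mm. Catch block, 34 mm high, at x 22, y -69
- end_stop (a point): middle of the end stop's face, at tray x 115 mm, 26 mm above the bench; the stop is 118 mm wide, its top 43 mm above the bench. The front rack must rest against it: racks at home have their centres at tray x 103 (front), 79, 55 and 31 mm (yellow), y 0 within 2 mm
- rack_1: blue sample rack at the front of the row, 24 mm along the lane, 110 mm across it, 34 mm high; its five closed white microtubes rise to 44 mm above its underside. Origin in the middle of its underside (6 mm above the bench), axes as the tray's. Slotted below, it straddles the rail with 1.2 mm of play each side. About 70 g, slides freely. The four racks stand face to face in a row
- rack_2: second blue rack, the same in all respects
- rack_3: third blue rack, the same, directly in front of the yellow one
- end_rack: empty yellow rack with five open holes, at the robot's end of the row; 24 x 110 x 34 mm, weight and origin as the blue ones, top 40 mm above the bench. It starts 40 to 75 mm short of home. Its rear face is 12 mm behind its origin: push at its middle; an off-centre push can skew or jam the row. A row that arrives skew squares up when pressed on against the stop with about 10 N
- gate (a joint): angle of the swing gate, rad: 0 = shut, arm straight across the lane (hard stop); 1.57 = arm pointing back along the left wall; starts open at 1.5 to 2.0. Closes anticlockwise seen from above and stays where left (about 0.5 N at the knob). Aluminium arm 7 mm thick, 138 mm long, 22 to 34 mm above the bench; shut, it lies 3 mm behind the yellow rack at home, else it runs into that rack
- gate_knob (a point): red finger knob on the gate arm, 86 mm from the pivot; round, 11 to 14 mm across, from 34 to 62 mm above the bench; this point is on its axis 52 mm above the bench. With the gate at angle a it is at tray x = 12.5 - 86 sin a, y = 72 - 86 cos a (mm)
- gate_pivot (a point): pivot axis of the gate, beside the left wall at tray x = 12.5, y = 72 mm, 28 mm above the bench
- tweezers_1: steel tweezers lying to the right of the tray, 14 x 128 x 10 mm; leave alone
- beaker_1: empty small glass beaker standing to the left of the tray's far end, 52 mm wide, 58 mm high; origin under its middle; leave alone
- timer_1: white bench timer with orange button, 62 x 66 x 19 mm, near the right front of the bench; leave alone
- loose_tube: plastic 15 ml tube with orange cap lying at the left front of the bench, 118 mm long, 21 mm thick; leave alone

How it is judged:
By the outcome, as a careful person would: the job done as asked, in the order asked, and still so for the second after the job is handed in, with the robot touching nothing.
It also fails if it takes over 51 s, if anything falls off the work surface, if the arm or the gripper's body presses on something with over 40 N, if the wrist force passes 120 N, or if a joint passes its speed limit or range.

## Working session

There is one attempt and no reset: what is moved stays moved. The work goes in short steps, Python scripts to look and compute and a tool call to move; the robot and the scene stay as the last step left them, time stands still between calls to the robot, and variables do not carry over. Pictures are saved under pics/ and viewed, at most 10 in all, crops included, and the job is handed in when it is done.

Besides the shell and the picture viewer there is one more tool, called after ">>>" as a command line: name --argument value ..., lists and objects as JSON in quotes. servo_tool: Moves the arm, as the interface text tells. Its arguments: {"type":"object","properties":{"motion":{"type":"array"},"grip_force":{"type":"number"}},"required":["motion"]}

```bash
mkdir -p pics
python3 - <<'E'
from station import bot
import cv2,numpy as np
for n in("top","scene"):
    c=bot.read_camera(n);cv2.imwrite(f"pics/{n}0.png",c["img"][:,:,::-1]);print(n,c["K"].tolist(),c["k1"],np.round(c["pose"],4).tolist())
print({k:np.round(v,4).tolist() for k,v in bot.get_obs().items()},bot.tcp_to_grasp)
E
```

```text
top [[523.9421225329129, 0.0, 326.1560894349033], [0.0, 523.9421225329129, 243.59382050463248], [0.0, 0.0, 1.0]] -0.15652972482606084 [[-0.0135, -0.9906, 0.1364, 0.4061], [-0.9996, 0.0098, -0.0279, -0.0045], [0.0263, -0.1367, -0.9903, 1.1163], [0.0, 0.0, 0.0, 1.0]]
scene [[568.7369843039306, 0.0, 311.1623402368263], [0.0, 568.7369843039306, 239.6196086363714], [0.0, 0.0, 1.0]] -0.1513848989095577 [[-0.6924, -0.3529, 0.6294, -0.2154], [-0.7213, 0.3163, -0.6162, 0.7216], [0.0184, -0.8806, -0.4736, 0.6573], [0.0, 0.0, 0.0, 1.0]]
{'t': 0.1, 'q': [1.1679, 0.4777, 0.0223, 1.5563, -0.0115, 1.1093, -0.0831], 'joint_vel': [-0.0003, -0.002, 0.0005, -0.0035, -0.0008, -0.0009, 0.0001], 'joint_torque': [0.0049, -59.7755, 1.6135, -28.1955, 0.0128, 0.0051, 0.0], 'eef_pos': [0.1959, -0.6454, 0.2304], 'tool_rot': [-0.0008, 0.9892, 0.1469, -0.0002], 'contact_force': [-0.3289, -0.417, 1.2805], 'torque': [0.0136, -0.0211, -0.0325], 'grasp_force': 0.0, 'gripper_width': 0.9985} 0.0187
```

View pics/top0.png

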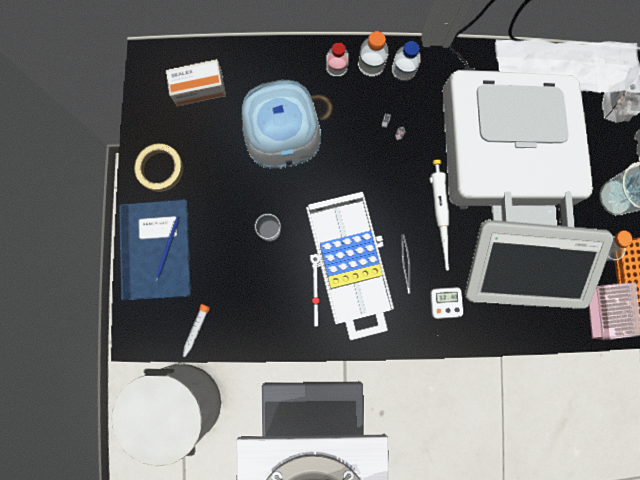

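View pics/scene0.png

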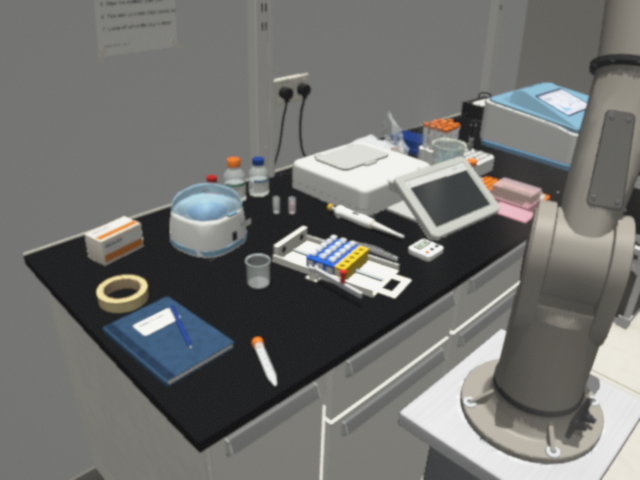

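Top view: the tray runs from its end stop at about (336,200) to the tab at (368,330). The yellow rack is near (356,276) and the red knob near (316,300). I'll zoom in for the fit.

Run:
```python
import cv2
i=cv2.imread("pics/top0.png")[185:345,295:405]
cv2.imwrite("pics/crop0.png",cv2.resize(i,None,fx=3.7,fy=3.7,interpolation=cv2.INTER_CUBIC))
```

```text
(no output)
```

View pics/crop0.png

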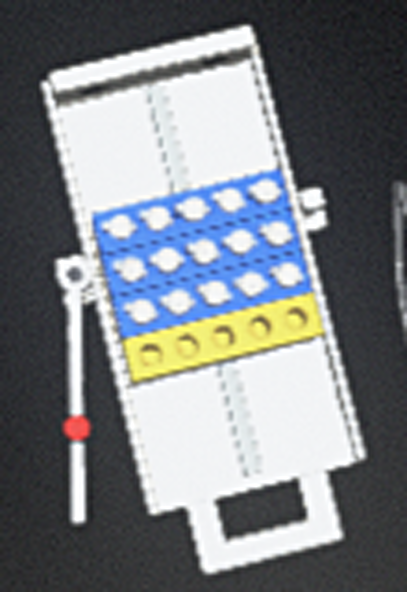

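```bash
cat > h.py <<'E'
import numpy as np,cv2
def proj(c,P):
    T=np.linalg.inv(c["pose"]);p=np.atleast_2d(P)@T[:3,:3].T+T[:3,3]
    s=p[:,:2]/p[:,2:];s=s*(1+c["k1"]*(s**2).sum(1,keepdims=True))
    return s*[c["K"][0,0],c["K"][1,1]]+c["K"][:2,2]
def t2w(th,P):
    P=np.atleast_2d(P);a=th[2];R=np.array([[np.cos(a),-np.sin(a)],[np.sin(a),np.cos(a)]])
    return np.c_[P[:,:2]@R.T+th[:2],P[:,2]]
E
python3 - <<'E'
from station import bot
from h import *
from scipy.optimize import least_squares
c=bot.read_camera("top")
px=np.array([(57,99),(254,47),(73,273),(152,513),(365,458),(207,572),(343,537),(135,380),(323,333),(126,338),(315,293),(95,213),(277,170),(77,428)])/3.7+[295,185]-.36
def model(p):
    s,g=p[3],p[4]
    return np.array([(.115,.059,.043),(.115,-.059,.043),(.0125,.072,.036),(-.128,.063,.02),(-.128,-.063,.02),(-.168,.035,.006),(-.168,-.035,.006),
    (s-.012,.055,.04),(s-.012,-.055,.04),(s+.012,.055,.04),(s+.012,-.055,.04),(s+.084,.055,.04),(s+.084,-.055,.04),(.0125-.086*np.sin(g),.072-.086*np.cos(g),.062)])
def f(p):
    r=proj(c,t2w(p,model(p)))-px; r[5:7]*=[.3,1]; return r.ravel()
r=least_squares(f,[.55,-.05,.25,-.02,1.7],loss="soft_l1")
print(np.round(r.x,4),"\n",np.round(f(r.x).reshape(-1,2),1).tolist())
p=r.x; np.save("tray.npy",p)
print(t2w(p,model(p)[[13,2,7,8]]).round(4), t2w(p,[[p[3]-.012,0,.03],[.019,0,.03]]))
E
```

```text
[ 0.5278 -0.0844  0.234  -0.0415  1.8079] 
 [[-0.8, -1.8], [0.4, -0.9], [0.7, 0.4], [-0.1, 0.5], [0.6, 0.4], [0.7, -0.3], [-0.7, 0.8], [-0.3, 0.3], [0.4, -0.0], [-0.7, 0.3], [-0.4, -0.4], [-0.8, 0.5], [1.1, -0.5], [-0.0, -0.2]]
[[ 0.4372 -0.0112  0.062 ]
 [ 0.5232 -0.0114  0.036 ]
 [ 0.463  -0.0433  0.04  ]
 [ 0.4885 -0.1503  0.04  ]] [[ 0.47575195 -0.09675546  0.03      ]
 [ 0.54623697 -0.07995124  0.03      ]]
```

>>> servo_tool --motion '[[[0.01, -0.011, 0, 0, 0, 0, 0.7], [0.03, -0.033, 0, 0, 0, 0, 0.4], [0.055, -0.062, 0, 0, 0, 0, 0], [0.08, -0.09, 0, 0, 0, 0.1, 0], [0.106, -0.119, 0, 0, 0, 0.2, 0], [0.132, -0.148, 0, 0, 0, 0.3, 0], [0.158, -0.178, 0, 0, 0, 0.4, 0], [0.184, -0.207, 0, 0, 0, 0.5, 0], [0.21, -0.236, 0, 0, 0, 0.6, 0], [0.236, -0.265, 0, 0, 0, 0.7, 0], [0.262, -0.295, 0, 0, 0, 0.7, 0], [0.288, -0.324, 0, 0, 0, 0.7, 0], [0.314, -0.353, 0, 0, 0, 0.7, 0], [0.34, -0.382, 0, 0, 0, 0.7, 0], [0.364, -0.409, 0, 0, 0, 0.7, 0], [0.384, -0.432, 0, 0, 0, 0.7, 0], [0.393, -0.442, 0, 0, 0, 0.7, 0], [0.396, -0.446, 0, 0, 0, 0.7, 0], [0.396, -0.446, 0, 0, 0, 0.7, 0]]]' --grip_force 40

```text
t: 1.73
eef_pos: [0.4456, -0.1032, 0.2312]
tool_rot: [-0.0, 0.993, 0.118, -0.0]
contact_force: [0.1, 0.4, -0.6]
gripper_width: 0.001
grasp_force: 0.0
```

Run:
```python
from station import bot
from h import *
c=bot.read_camera("wrist");im=c["img"][:,:,::-1].copy();cv2.imwrite("pics/w1.png",im)
p=np.load("tray.npy");print(np.round(c["pose"],3).tolist())
print(proj(c,t2w(p,[(p[3]-.012,.055,.04),(p[3]-.012,-.055,.04),(.115,0,.043),(.0125-.086*np.sin(p[4]),.072-.086*np.cos(p[4]),.062),(-.128,.063,.02),(-.128,-.063,.02)])).round().tolist())
```

```text
[[0.233, -0.934, -0.269, 0.513], [-0.972, -0.224, -0.065, -0.086], [0.0, 0.277, -0.961, 0.373], [0.0, 0.0, 0.0, 1.0]]
[[253.0, 165.0], [395.0, 165.0], [325.0, -79.0], [198.0, 193.0], [251.0, 250.0], [397.0, 250.0]]
```

View pics/w1.png

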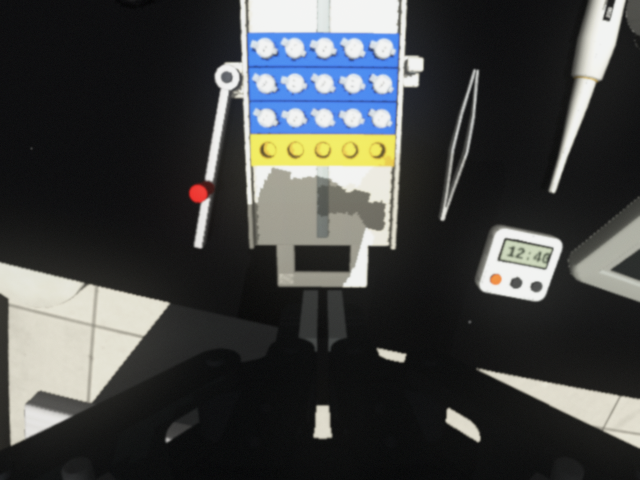

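Wrist view: the rack's rear edge runs from (250,166) to (393,166), the knob is at (199,193), and the closed fingers are at column 323, in line with the rail at 322. That agrees with the fit to within about 2 mm, so I'll descend behind the rack.

>>> servo_tool --motion '[[[0, 0, 0.01, 0, 0, 0, 0], [0, 0, 0.03, 0, 0, 0, 0], [0, 0, 0.055, 0, 0, 0, 0], [0, 0, 0.08, 0, 0, 0, 0], [0, 0, 0.105, 0, 0, 0, 0], [0, 0, 0.13, 0, 0, 0, 0], [0, 0, 0.155, 0, 0, 0, 0], [0, 0, 0.175, 0, 0, 0, 0], [0, 0, 0.19, 0, 0, 0, 0], [0, 0, 0.202, 0, 0, 0, 0], [0, 0, 0.209, 0, 0, 0, 0], [0, 0, 0.211, 0, 0, 0, 0], [0, 0, 0.211, 0, 0, 0, 0]]]'

```text
t: 2.87
eef_pos: [0.4448, -0.1048, 0.0198]
tool_rot: [0.0, 0.993, 0.116, -0.001]
contact_force: [-0.2, 0.3, 0.2]
gripper_width: -0.002
grasp_force: 0.0
```

>>> servo_tool --motion '[[[0.004, -0.001, 0, 0, 0, 0, 0], [0.009, -0.001, 0, 0, 0, 0, 0], [0.013, -0.001, 0, 0, 0, 0, 0], [0.016, -0.001, 0, 0, 0, 0, 0], [0.018, -0.001, 0, 0, 0, 0, 0], [0.02, -0.001, 0, 0, 0, 0, 0], [0.022, -0.001, 0, 0, 0, 0, 0], [0.024, -0.001, 0, 0, 0, 0, 0], [0.026, -0.001, 0, 0, 0, 0, 0], [0.029, -0.001, 0, 0, 0, 0, 0], [0.032, -0.001, 0, 0, 0, 0, 0], [0.035, -0.001, 0, 0, 0, 0, 0], [0.038, -0.001, 0, 0, 0, 0, 0], [0.041, -0.001, 0, 0, 0, 0, 0], [0.044, -0.001, 0, 0, 0, 0, 0], [0.047, -0.001, 0, 0, 0, 0, 0], [0.05, -0.001, 0, 0, 0, 0, 0], [0.053, -0.001, 0, 0, 0, 0, 0], [0.056, -0.001, 0, 0, 0, 0, 0], [0.058, -0.001, 0, 0, 0, 0, 0]]]'

```text
t: 4.53
eef_pos: [0.5022, -0.0896, 0.0203]
tool_rot: [0.0, 0.993, 0.117, 0.0]
contact_force: [-1.3, -0.8, -0.8]
gripper_width: 0.0
grasp_force: 1.0
```

Run:
```python
from station import bot
from h import *
c=bot.read_camera("wrist");cv2.imwrite("pics/w2.png",c["img"][:,:,::-1])
```

```text
(no output)
```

View pics/w2.png

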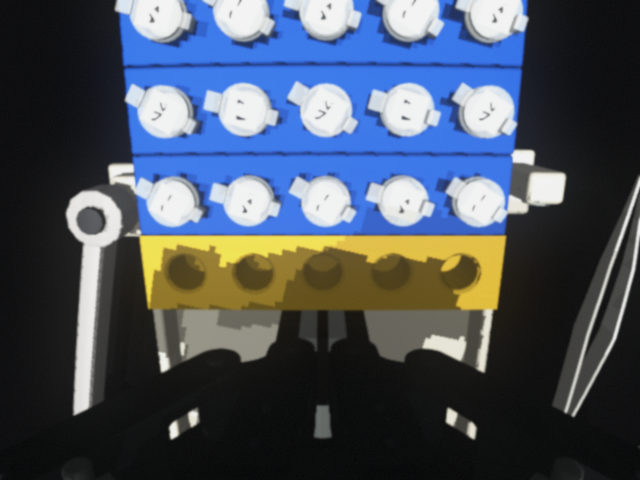

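Wrist view: the row is square and without gaps, with the yellow rack at columns 150–497 (middle 323). The fingers push at column 322, so I'll carry on.

>>> servo_tool --motion '[[[0.003, 0, 0, 0, 0, 0, 0], [0.006, 0, 0, 0, 0, 0, 0], [0.009, 0, 0, 0, 0, 0, 0], [0.012, 0, 0, 0, 0, 0, 0], [0.015, 0, 0, 0, 0, 0, 0], [0.018, 0, 0, 0, 0, 0, 0], [0.021, 0, 0, 0, 0, 0, 0], [0.023, 0, 0, 0, 0, 0, 0], [0.025, 0, 0, 0, 0, 0, 0], [0.026, 0, 0, 0, 0, 0, 0], [0.027, 0, 0, 0, 0, 0, 0], [0.028, 0, 0, 0, 0, 0, 0], [0.028, 0, 0, 0, 0, 0, 0]]]'

```text
t: 5.67
eef_pos: [0.5291, -0.0832, 0.0203]
tool_rot: [0.0, 0.993, 0.117, 0.0]
contact_force: [-2.0, -0.5, -1.8]
gripper_width: -0.0
grasp_force: 1.0
```

>>> servo_tool --motion '[[[0.001, 0, 0, 0, 0, 0, 0], [0.002, 0, 0, 0, 0, 0, 0], [0.003, 0, 0, 0, 0, 0, 0], [0.003, 0, 0, 0, 0, 0, 0]]]'

```text
t: 6.0
eef_pos: [0.5324, -0.0824, 0.0203]
tool_rot: [-0.0, 0.993, 0.117, 0.001]
contact_force: [-0.3, 0.1, -1.4]
gripper_width: 0.001
grasp_force: 0.8
```

>>> servo_tool --motion '[[[0.001, 0, 0, 0, 0, 0, 0], [0.002, 0, 0, 0, 0, 0, 0], [0.002, 0, 0, 0, 0, 0, 0]]]'

```text
t: 6.25
eef_pos: [0.5338, -0.0821, 0.0203]
tool_rot: [0.0, 0.993, 0.117, -0.0]
contact_force: [-2.0, -1.4, 0.1]
gripper_width: 0.007
grasp_force: 1.3
```

>>> servo_tool --motion '[[[0.001, 0, 0, 0, 0, 0, 0], [0.002, 0, 0, 0, 0, 0, 0], [0.002, 0, 0, 0, 0, 0, 0]]]'

```text
t: 6.5
eef_pos: [0.5353, -0.0817, 0.0203]
tool_rot: [0.0, 0.993, 0.117, -0.001]
contact_force: [-5.2, -1.9, 2.7]
gripper_width: 0.005
grasp_force: 2.5
```

>>> servo_tool --motion '[[[0.001, 0, 0, 0, 0, 0, 0], [0.001, 0, 0, 0, 0, 0, 0]]]'

```text
t: 6.67
eef_pos: [0.5352, -0.0817, 0.0202]
tool_rot: [0.0, 0.993, 0.116, -0.002]
contact_force: [-7.2, -1.3, 5.6]
gripper_width: 0.001
grasp_force: 3.7
```

>>> servo_tool --motion '[[[0.001, 0, 0, 0, 0, 0, 0], [0.001, 0, 0, 0, 0, 0, 0]]]'

```text
t: 6.83
eef_pos: [0.5353, -0.0818, 0.0201]
tool_rot: [0.0, 0.993, 0.116, -0.002]
contact_force: [-10.3, -1.6, 7.8]
gripper_width: 0.001
grasp_force: 4.8
```

>>> servo_tool --motion '[[[0.001, 0, 0, 0, 0, 0, 0], [0.001, 0, 0, 0, 0, 0, 0], [0.001, 0, 0, 0, 0, 0, 0], [0.001, 0, 0, 0, 0, 0, 0]]]'

```text
t: 7.17
eef_pos: [0.5353, -0.0818, 0.0199]
tool_rot: [0.0, 0.993, 0.116, -0.003]
contact_force: [-12.5, -2.5, 8.1]
gripper_width: 0.002
grasp_force: 5.9
```

>>> servo_tool --motion '[[[-0.002, 0, 0, 0, 0, 0, 0], [-0.004, 0, 0, 0, 0, 0, 0], [-0.008, 0, 0, 0, 0, 0, 0], [-0.014, 0, 0, 0, 0, 0, 0], [-0.022, 0, 0, 0, 0, 0, 0], [-0.03, 0, 0, 0, 0, 0, 0], [-0.036, 0, -0.015, 0, 0, 0, 0], [-0.04, 0, -0.035, 0, 0, 0, 0], [-0.045, 0, -0.06, 0, 0, 0, 0], [-0.05, 0, -0.085, 0, 0, 0, 0], [-0.055, 0, -0.11, 0, 0, 0, 0], [-0.06, 0, -0.13, 0, 0, 0, 0], [-0.06, 0, -0.14, 0, 0, 0, 0], [-0.06, 0, -0.14, 0, 0, 0, 0]]]'

```text
t: 8.33
eef_pos: [0.4813, -0.0952, 0.1624]
tool_rot: [0.001, 0.993, 0.116, 0.002]
contact_force: [-0.3, -0.7, -0.2]
gripper_width: -0.004
grasp_force: 0.0
```

Run:
```python
from station import bot
from h import *
c=bot.read_camera("wrist");cv2.imwrite("pics/w3.png",c["img"][:,:,::-1])
p=np.load("tray.npy");o=bot.get_obs();print(o["q"].round(3),o["eef_pos"].round(4))
print(proj(c,t2w(p,[(.115,.059,.043),(.115,-.059,.043),(.019,.055,.04),(.019,-.055,.04),(.0125-.086*np.sin(p[4]),.072-.086*np.cos(p[4]),.062),(.0125,.072,.036)])).round().tolist())
```

```text
[ 0.363  0.283 -0.344  2.042  0.128  0.835 -1.392] [ 0.4807 -0.0951  0.1609]
[[215.0, -57.0], [430.0, -57.0], [231.0, 120.0], [415.0, 119.0], [171.0, 275.0], [205.0, 131.0]]
```

View pics/w3.png

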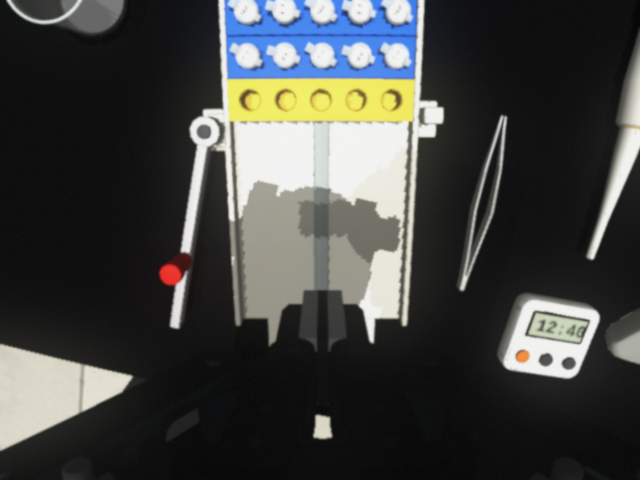

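Wrist view: the row is home and square. The yellow rear edge is at row 122 (home predicted about 120), the pivot is at (204,131) and the knob at (171,273). Next I'll plan the gate arc.

```bash
cat > plan.py <<'E'
from h import *
p=np.load("tray.npy")
def pose(a,d):
    n=np.array([np.cos(a),-np.sin(a)]);K=np.array([.0125-.086*np.sin(a),.072-.086*np.cos(a)])
    w=t2w(p,[[*(K-d*n),0]])[0,:2]; yaw=p[2]+np.pi/2-a   # tool x yaw so that tool y = n
    return w,yaw
def rel(xy,yaw,wps):   # tool-frame rows from start pose
    tx=np.array([np.cos(yaw),np.sin(yaw)]);ty=np.array([np.sin(yaw),-np.cos(yaw)])
    return [(round((w-xy)@tx,4),round((w-xy)@ty,4),round(-np.degrees(y-yaw)/5,2)) for w,y in wps]
E
python3 - <<'E'
from plan import *
from station import bot
o=bot.get_obs();q=o["tool_rot"];yaw=2*np.arctan2(q[2],q[1])
print(rel(o["eef_pos"][:2],yaw,[pose(1.81,.0315)]))
s=pose(1.81,.0315)
print(rel(*s,[pose(1.81,.0165)]+[pose(a,.0165) for a in np.linspace(1.81,1.0,19)[1:]]))
s=pose(1.0,.0165)
print(rel(*s,[pose(a,.0165) for a in np.linspace(1.,.15,20)]))
E
```

```text
[(np.float64(-0.0155), np.float64(-0.1225), np.float64(2.73))]
[(np.float64(0.0), np.float64(0.015), np.float64(-0.0)), (np.float64(-0.0007), np.float64(0.0189), np.float64(-0.52)), (np.float64(-0.0011), np.float64(0.0228), np.float64(-1.03)), (np.float64(-0.0014), np.float64(0.0267), np.float64(-1.55)), (np.float64(-0.0016), np.float64(0.0307), np.float64(-2.06)), (np.float64(-0.0015), np.float64(0.0346), np.float64(-2.58)), (np.float64(-0.0013), np.float64(0.0385), np.float64(-3.09)), (np.float64(-0.0009), np.float64(0.0425), np.float64(-3.61)), (np.float64(-0.0003), np.float64(0.0464), np.float64(-4.13)), (np.float64(0.0005), np.float64(0.0502), np.float64(-4.64)), (np.float64(0.0014), np.float64(0.054), np.float64(-5.16)), (np.float64(0.0025), np.float64(0.0578), np.float64(-5.67)), (np.float64(0.0038), np.float64(0.0616), np.float64(-6.19)), (np.float64(0.0052), np.float64(0.0652), np.float64(-6.7)), (np.float64(0.0068), np.float64(0.0688), np.float64(-7.22)), (np.float64(0.0085), np.float64(0.0724), np.float64(-7.73)), (np.float64(0.0105), np.float64(0.0758), np.float64(-8.25))
[... 640 characters left out ...]
oat64(0.0312), np.float64(-4.1)), (np.float64(0.0004), np.float64(0.035), np.float64(-4.61)), (np.float64(0.0013), np.float64(0.0388), np.float64(-5.13)), (np.float64(0.0024), np.float64(0.0426), np.float64(-5.64)), (np.float64(0.0037), np.float64(0.0463), np.float64(-6.15)), (np.float64(0.0051), np.float64(0.05), np.float64(-6.66)), (np.float64(0.0067), np.float64(0.0535), np.float64(-7.18)), (np.float64(0.0084), np.float64(0.0571), np.float64(-7.69)), (np.float64(0.0103), np.float64(0.0605), np.float64(-8.2)), (np.float64(0.0123), np.float64(0.0638), np.float64(-8.71)), (np.float64(0.0145), np.float64(0.0671), np.float64(-9.23)), (np.float64(0.0168), np.float64(0.0702), np.float64(-9.74))]
```

>>> servo_tool --motion '[[[-0.002, -0.01, 0, 0, 0, 0.2, 0], [-0.004, -0.03, 0, 0, 0, 0.6, 0], [-0.007, -0.055, 0, 0, 0, 1.2, 0], [-0.01, -0.08, 0, 0, 0, 1.8, 0], [-0.013, -0.1, 0, 0, 0, 2.3, 0], [-0.015, -0.115, 0, 0, 0, 2.7, 0], [-0.0155, -0.1225, 0, 0, 0, 2.7, 0], [-0.0155, -0.1225, 0.02, 0, 0, 2.7, 0], [-0.0155, -0.1225, 0.045, 0, 0, 2.7, 0], [-0.0155, -0.1225, 0.07, 0, 0, 2.7, 0], [-0.0155, -0.1225, 0.092, 0, 0, 2.7, 0], [-0.0155, -0.1225, 0.108, 0, 0, 2.7, 0], [-0.0155, -0.1225, 0.117, 0, 0, 2.7, 0], [-0.0155, -0.1225, 0.118, 0, 0, 2.7, 0], [-0.0155, -0.1225, 0.118, 0, 0, 2.7, 0]]]'

```text
t: 9.63
eef_pos: [0.4365, 0.0207, 0.0417]
tool_rot: [0.0, 1.0, -0.001, -0.001]
contact_force: [0.1, 0.4, 0.4]
gripper_width: 0.002
grasp_force: 0.0
```

Run:
```python
from plan import *
from station import bot
c=bot.read_camera("wrist");cv2.imwrite("pics/w4.png",c["img"][:,:,::-1])
o=bot.get_obs();q=o["tool_rot"];print(pose(1.81,.0315),o["eef_pos"],2*np.arctan2(q[2],q[1]),o["q"].round(2))
```

```text
(array([0.43738056, 0.02052215]), np.float64(-0.0051641718636201706)) [0.4370827  0.02079776 0.04241774] -0.0016376659742274135 [ 0.08  0.42 -0.32  2.23  0.26  0.52 -2.01]
```

View pics/w4.png

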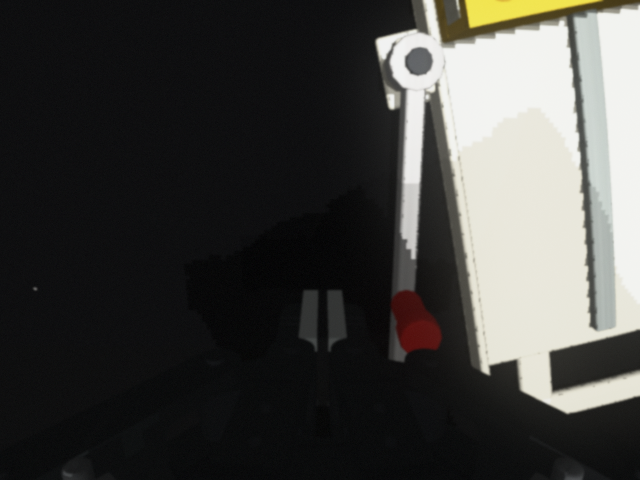

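Wrist view: the closed fingers (columns 302–343, tip row 292) stand left of the red knob (base about (405,300), top (423,335)) and level with it along the arm. The gate push comes next.

>>> servo_tool --motion '[[[0, 0.008, 0, 0, 0, 0, 0], [0, 0.015, 0, 0, 0, 0, 0], [-0.001, 0.019, 0, 0, 0, -0.5, 0], [-0.001, 0.023, 0, 0, 0, -1.0, 0], [-0.0015, 0.027, 0, 0, 0, -1.5, 0], [-0.0015, 0.031, 0, 0, 0, -2.1, 0], [-0.0015, 0.035, 0, 0, 0, -2.6, 0], [-0.0015, 0.0385, 0, 0, 0, -3.1, 0], [-0.001, 0.0425, 0, 0, 0, -3.6, 0], [0, 0.0465, 0, 0, 0, -4.1, 0], [0.0005, 0.05, 0, 0, 0, -4.6, 0], [0.0015, 0.054, 0, 0, 0, -5.2, 0], [0.0025, 0.058, 0, 0, 0, -5.7, 0], [0.004, 0.0615, 0, 0, 0, -6.2, 0], [0.005, 0.065, 0, 0, 0, -6.7, 0], [0.007, 0.069, 0, 0, 0, -7.2, 0], [0.0085, 0.0725, 0, 0, 0, -7.7, 0], [0.0105, 0.076, 0, 0, 0, -8.2, 0], [0.0125, 0.079, 0, 0, 0, -8.8, 0], [0.015, 0.0825, 0, 0, 0, -9.3, 0]]]'

```text
t: 11.35
eef_pos: [0.4518, -0.0631, 0.043]
tool_rot: [0.001, 0.919, 0.395, 0.0]
contact_force: [-0.5, -0.1, 0.5]
gripper_width: -0.002
grasp_force: 0.3
```

Run:
```python
from plan import *
from station import bot
c=bot.read_camera("wrist");cv2.imwrite("pics/w5.png",c["img"][:,:,::-1])
o=bot.get_obs();q=o["tool_rot"];print(pose(1.,.0165),o["eef_pos"],2*np.arctan2(q[2],q[1]),o["q"].round(2))
```

```text
(array([ 0.45170717, -0.0619649 ]), np.float64(0.8048358281363799)) [ 0.45240136 -0.06383342  0.04301417] 0.8123851821981135 [ 0.43  0.47 -0.51  2.18  0.41  0.58 -1.14]
```

View pics/w5.png

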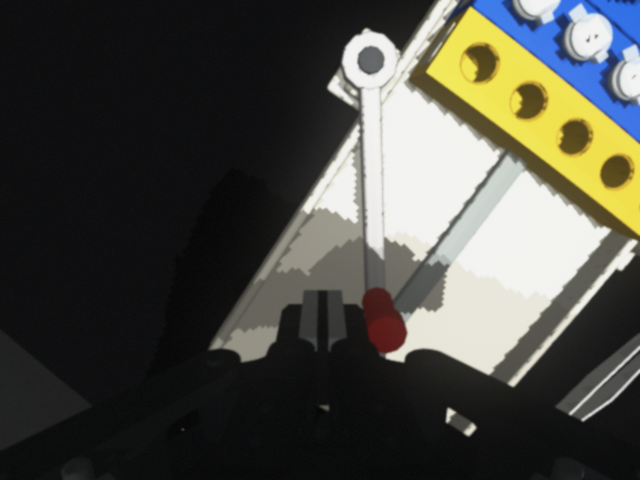

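Wrist view: the gate has swung to about 1.0 rad. The knob (377,300 at its base) rides against the finger face at column 345.

>>> servo_tool --motion '[[[-0.0005, 0.004, 0, 0, 0, -0.5, 0], [-0.001, 0.008, 0, 0, 0, -1.0, 0], [-0.0015, 0.0115, 0, 0, 0, -1.5, 0], [-0.0015, 0.0155, 0, 0, 0, -2.0, 0], [-0.0015, 0.0195, 0, 0, 0, -2.6, 0], [-0.0015, 0.0235, 0, 0, 0, -3.1, 0], [-0.001, 0.0275, 0, 0, 0, -3.6, 0], [-0.0005, 0.031, 0, 0, 0, -4.1, 0], [0.0005, 0.035, 0, 0, 0, -4.6, 0], [0.0015, 0.039, 0, 0, 0, -5.1, 0], [0.0025, 0.0425, 0, 0, 0, -5.6, 0], [0.0035, 0.0465, 0, 0, 0, -6.1, 0], [0.005, 0.05, 0, 0, 0, -6.7, 0], [0.0065, 0.0535, 0, 0, 0, -7.2, 0], [0.0085, 0.057, 0, 0, 0, -7.7, 0], [0.0105, 0.0605, 0, 0, 0, -8.2, 0], [0.0125, 0.064, 0, 0, 0, -8.7, 0], [0.0145, 0.067, 0, 0, 0, -9.2, 0], [0.017, 0.07, 0, 0, 0, -9.7, 0], [0.017, 0.07, 0, 0, 0, -9.7, 0]]]'

```text
t: 13.07
eef_pos: [0.5146, -0.0989, 0.0428]
tool_rot: [0.001, 0.677, 0.736, 0.0]
contact_force: [-0.4, -0.2, 0.1]
gripper_width: 0.004
grasp_force: 0.0
```

Run:
```python
from plan import *
from station import bot
o=bot.get_obs();q=o["tool_rot"];y=2*np.arctan2(q[2],q[1]);print(pose(.15,.0165),o["eef_pos"],y)
print(rel(o["eef_pos"][:2],y,[pose(0,.0165),pose(0,.0145)]))
```

```text
(array([ 0.51399387, -0.09850305]), np.float64(1.65483582813638)) [ 0.51461641 -0.09892664  0.04277227] 1.6553373320472788
[(np.float64(-0.001), np.float64(0.0125), np.float64(-1.71)), (np.float64(-0.0007), np.float64(0.0144), np.float64(-1.71))]
```

>>> servo_tool --motion '[[[-0.0005, 0.003, 0, 0, 0, -0.5, 0], [-0.001, 0.006, 0, 0, 0, -1.0, 0], [-0.001, 0.008, 0, 0, 0, -1.4, 0], [-0.001, 0.01, 0, 0, 0, -1.7, 0], [-0.001, 0.01, 0, 0, 0, -1.7, 0]]]'

```text
t: 13.48
eef_pos: [0.5231, -0.099, 0.0423]
tool_rot: [-0.0, 0.62, 0.784, -0.001]
contact_force: [-2.3, -2.6, 2.1]
gripper_width: -0.001
grasp_force: 1.8
```

>>> servo_tool --motion '[[[0, 0.001, 0, 0, 0, 0, 0], [0, 0.002, 0, 0, 0, 0, 0], [0, 0.002, 0, 0, 0, 0, 0]]]'

```text
t: 13.73
eef_pos: [0.5234, -0.0989, 0.042]
tool_rot: [-0.001, 0.621, 0.784, -0.003]
contact_force: [-8.7, -3.0, 6.9]
gripper_width: 0.003
grasp_force: 4.6
```

>>> servo_tool --motion '[[[0, 0.001, 0, 0, 0, 0, 0], [0, 0.002, 0, 0, 0, 0, 0], [0, 0.002, 0, 0, 0, 0, 0]]]'

```text
t: 13.98
eef_pos: [0.5236, -0.0989, 0.0417]
tool_rot: [-0.002, 0.621, 0.784, -0.004]
contact_force: [-14.3, -4.3, 10.6]
gripper_width: 0.002
grasp_force: 6.9
```

Firm stop. I'll back off and check.

>>> servo_tool --motion '[[[0, -0.003, 0, 0, 0, 0, 0], [0, -0.007, 0, 0, 0, 0, 0], [0, -0.014, 0, 0, 0, 0, 0], [0, -0.024, 0, 0, 0, 0, 0], [0, -0.034, -0.01, 0, 0, 0.5, 0], [0, -0.044, -0.03, 0, 0, 1.5, 0], [0, -0.05, -0.055, 0, 0, 2.5, 0], [0, -0.055, -0.08, 0, 0, 3.5, 0], [0, -0.06, -0.105, 0, 0, 4.5, 0], [0, -0.06, -0.13, 0, 0, 5.5, 0], [0, -0.06, -0.15, 0, 0, 6.5, 0], [0, -0.06, -0.17, 0, 0, 7.5, 0], [0, -0.06, -0.18, 0, 0, 8.5, 0], [0, -0.06, -0.18, 0, 0, 9.5, 0], [0, -0.06, -0.18, 0, 0, 10.5, 0], [0, -0.06, -0.18, 0, 0, 11.5, 0], [0, -0.06, -0.18, 0, 0, 12.5, 0], [0, -0.06, -0.18, 0, 0, 13.5, 0], [0, -0.06, -0.18, 0, 0, 14.5, 0], [0, -0.06, -0.18, 0, 0, 15.5, 0]]]'

```text
t: 15.65
eef_pos: [0.4691, -0.1107, 0.2221]
tool_rot: [0.0, 0.975, 0.222, 0.0]
contact_force: [0.2, 0.4, 0.9]
gripper_width: -0.0
grasp_force: 0.0
```

>>> servo_tool --motion '[[[0, 0, 0, 0, 0, 1.2, 0], [0, 0, 0, 0, 0, 2.4, 0], [0, 0, 0, 0, 0, 2.4, 0]]]'

```text
t: 15.9
eef_pos: [0.4691, -0.1107, 0.2222]
tool_rot: [0.0, 0.993, 0.119, 0.0]
contact_force: [-0.2, -0.2, -0.2]
gripper_width: 0.0
grasp_force: 0.0
```

Run:
```python
from station import bot
from h import *
c=bot.read_camera("wrist");cv2.imwrite("pics/w6.png",c["img"][:,:,::-1])
p=np.load("tray.npy")
print(bot.get_obs()["eef_pos"])
for a in(0,.05,.1):print(a,proj(c,t2w(p,[(.0125-.086*np.sin(a),.072-.086*np.cos(a),.062),(.0125-.138*np.sin(a),.072-.138*np.cos(a),.034)])).round().tolist())
print(proj(c,t2w(p,[(.019,.055,.04),(.019,-.055,.04),(.043,.055,.04),(.043,-.055,.04),(.0125,.072,.036),(.022,-.069,.034),(.115,.059,.043),(.115,-.059,.043)])).round().tolist())
```

```text
[ 0.46916697 -0.11071079  0.22218709]
0 [[326.0, 104.0], [396.0, 105.0]]
0.05 [[326.0, 111.0], [396.0, 115.0]]
0.1 [[326.0, 117.0], [395.0, 124.0]]
[[230.0, 96.0], [383.0, 96.0], [229.0, 61.0], [384.0, 61.0], [209.0, 105.0], [401.0, 92.0], [219.0, -50.0], [394.0, -50.0]]
```

View pics/w6.png

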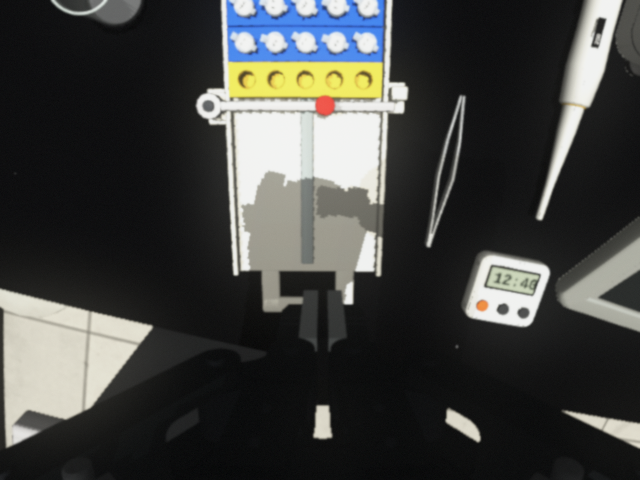

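Wrist view: the gate lies straight across from pivot (208,106) to (405,107). The knob is at (325,105), matching the shut prediction (326,104), and the yellow rear edge is just ahead at row 98. I'll use the last picture on the front end.

Run:
```python
from station import bot
from h import *
c=bot.read_camera("top");i=c["img"][185:295,295:405,::-1]
cv2.imwrite("pics/crop1.png",cv2.resize(i,None,fx=5,fy=5,interpolation=cv2.INTER_CUBIC))
```

```text
(no output)
```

View pics/crop1.png

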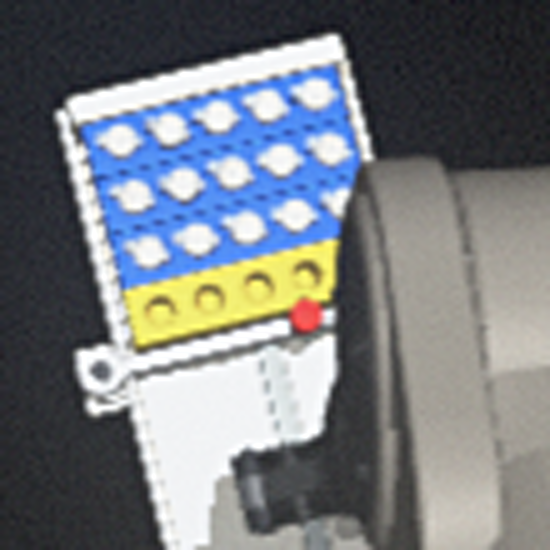

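The front rack sits flush against the end stop (edge from (80,122) to (340,65)) with no gaps in the row. The gate is shut behind the yellow rack, and the robot is clear.

```bash
python3 -c "
from station import bot
print(bot.hand_in())"
```

```text
the job is handed in; nothing more can be done
None
```

The racks are pushed fully home against the end stop with no visible gaps, the gate is shut behind the yellow rack, and the job was handed in about 16 s into the 51 s allowed.

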